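# Open the push-to-open praline cabinet

### The job

Open the brown praline cabinet on the counter: press the brass plate on its door gently until the push-to-open catch lets go, draw back so that the spring sets the door ajar, then push the door on from behind until it stands wide open, square to the cabinet or nearly so. Leave the cream cabinet shut, do not grip or shove the doors hard, and leave everything else standing where it is.

Things in the scene. Friction and masses are not known exactly. Their poses are not given: they have to be found in the camera images.
- dark_cabinet: The cabinet to open: fixed brass praline cabinet with dark chocolate brown roof and door, 150 deep (its x) x 200 wide (its y) x 160 mm tall. Origin: centre of the underside on the counter. Its +x axis points out of its front, which faces away from the robot; z up. Which cabinet stands left or right varies.
- dark_door (a joint): Angle of the dark chocolate brown door about its upright hinge, rad: 0 shut and latched, positive opening outward, 1.57 square to the cabinet's front, 1.75 the stop; pressed inward it goes negative, to a hard stop at -0.06. Once sprung ajar (about 0.55), a stiff hinge (under 0.25 N m) keeps it wherever it is pushed, up to about 1.6. It does not latch again.
- dark_door_plate (a point): Point on the outer face of the brass press plate, 21 mm below its top. The plate, 50 wide, 15 thick, sits in the dark chocolate brown door 140 mm from the hinge axis and rises above it, from 100 to 196 mm up; its face is 3 mm proud, its back flush with the door's. Moves with the door; x points out of the front, y from hinge to free edge.
- dark_door_hinge (a point): Point on the hinge axis of the dark chocolate brown door, level with the door's top edge (146 mm up), in the middle of the door's thickness; in the cabinet's frame at x = +79, y = -86 mm. Fixed to the cabinet, axes as the cabinet's. The catch: pressing at the plate takes about 5 N and goes in 8 mm to a stop; from 6 mm the catch lets go; when the finger draws back, a spring swings the door ajar.
- dark_door_edge (a point): Top corner of the dark chocolate brown door's free edge, mid-thickness, 172 mm from the hinge axis. Moves with the door; axes as the plate's. The door is 172 wide, 12 thick and reaches from 14 to 146 mm above the counter; shut, its front face stands 10 mm proud of the cabinet's front.
- cream_cabinet: The other cabinet, same build, to be left shut: fixed brass praline cabinet with cream white roof and door, 150 deep (its x) x 200 wide (its y) x 160 mm tall. Origin: centre of the underside on the counter. Its +x axis points out of its front, which faces away from the robot; z up. Which cabinet stands left or right varies.
- cream_door (a joint): Angle of the cream white door about its upright hinge, rad: 0 shut and latched, positive opening outward, 1.57 square to the cabinet's front, 1.75 the stop; pressed inward it goes negative, to a hard stop at -0.06. Once sprung ajar (about 0.55), a stiff hinge (under 0.25 N m) keeps it wherever it is pushed, up to about 1.6. It does not latch again.
- cream_door_plate (a point): Point on the outer face of the brass press plate, 21 mm below its top. The plate, 50 wide, 15 thick, sits in the cream white door 140 mm from the hinge axis and rises above it, from 100 to 196 mm up; its face is 3 mm proud, its back flush with the door's. Moves with the door; x points out of the front, y from hinge to free edge.
- cream_door_hinge (a point): Point on the hinge axis of the cream white door, level with the door's top edge (146 mm up), in the middle of the door's thickness; in the cabinet's frame at x = +79, y = -86 mm. Fixed to the cabinet, axes as the cabinet's. The catch: pressing at the plate takes about 5 N and goes in 8 mm to a stop; from 6 mm the catch lets go; when the finger draws back, a spring swings the door ajar.
- cream_door_edge (a point): Top corner of the cream white door's free edge, mid-thickness, 172 mm from the hinge axis. Moves with the door; axes as the plate's. The door is 172 wide, 12 thick and reaches from 14 to 146 mm above the counter; shut, its front face stands 10 mm proud of the cabinet's front.
- tin: Bystander: small round tin, 42 mm diameter, 45 mm tall, standing on the rear half of the dark cabinet's roof. Origin: centre of the underside.
- ribbon_box: Bystander: red gift box with a gold ribbon, 45 x 75 x 30 mm, on the rear half of the cream cabinet's roof. Origin: centre of the underside.
- ticket: Bystander: brass price-ticket holder, 45 x 75 mm foot, 67 mm tall, beyond the cabinets. Origin: centre of the underside.
- bowl: Bystander: white tasting bowl, 110 mm across, 45 mm tall. Origin: centre of the underside.
- jar: Bystander: amber glass jar with brass lid, 76 mm diameter, 120 mm tall. Origin: centre of the underside.
- scoop: Bystander: steel spoon, 190 mm long, lying on the counter. Origin: middle of its length, underneath.
- gift_box: Bystander: green gift box with pale ribbon, 90 x 120 x 45 mm. Origin: centre of the underside.

How it is judged:
By the outcome, as a careful person would: the job done as asked, in the order asked, and still so for the second after the job is handed in, with the robot touching nothing.
It also fails if it takes over 56 s, if anything falls off the work surface, if the arm or the gripper's body presses on something with over 40 N, if the wrist force passes 120 N, or if a joint passes its speed limit or range.

### The arm

A 6-joint arm with a two-finger parallel gripper is mounted at the origin on the work surface. World frame = base frame: x ahead of the robot, y to its left, z up, the work surface at z = 0. Lengths are in m, angles in rad, forces in N, time in s.
With the tool pointing down it reaches from about 0.35 to 0.8 m from the base axis. Payload 7.3 kg.
Tool frame: the origin (TCP) lies between the finger pads; the fingertips stand 11 mm ahead of it and the grasp point (between the pads) lies 8 mm behind it; z points along the fingers, y is the line along which they close (so a half turn about z gives the same grasp; the last joint's range is limited). The gripper opens to 85 mm and grips with 20 to 120 N. Pads are 22 mm wide; open, the fingers measure 114 mm over their backs; the gripper's body (76 mm by 85 mm) begins 54 mm behind the grasp point. The pads swing forward as they close: fully open they stand 13 mm farther back than shut.
Start: joints at [1.128, 0.342, 1.524, -0, 1.275, -0.146], TCP at [0.154, 0.502, 0.242] pointing down, gripper open.
Joint ranges: [-2.53, 2.53], [-0.77, 2.02], [0.04, 2.7], [-1, 4.14], [0.28, 2.66], [-3.11, 3.11]. Speed limits (rad/s): [2.57, 2.57, 3.14, 3.14, 3.14, 3.14].

### API

Orientations are given as a 3x3 rotation matrix whose columns are the frame's x, y, z axes.
In Python, from plant import bot, kinematics, cams, job, find_in, mark_of gives the robot as it stands. Calls block until the motion is done:
- bot.reach(position, orientation): joint-space move of the TCP to a pose.
- bot.move_l(position, orientation=None, rate=0.15): straight line of the TCP; orientation=None keeps the orientation; rate is the mean speed in m/s.
- bot.move_j(angles): joint-space move.
- bot.grip(opening, strength=None): opening from 0.0 (shut) to 1.0 (fully open); strength is the grip in N (None keeps the last); returns when the fingers have stopped.
- bot.wait(seconds).
- kinematics.inverse_kinematics(position, orientation): joint angles nearest the present ones, or None.
- cams.camera(name): name is "side" or "top"; returns a dict with "image" (400x640x3 uint8, red, green, blue), "depth" (400x640 float32, m along the optical axis (not along the pixel's ray), 0 where there is no reading), "fx", "fy", "cx", "cy" (pixels), "xyz" and "orientation" of the camera in the world. Camera axes: x right, y down, z forward; pixel columns grow to the right and rows downward; lengths in m; the calibration is good to about 2 mm. A picture is of the moment at which its call begins.
A pose or a line that the arm cannot do raises bot.Unreachable and nothing moves.
- job.sign_off(): hands the job in; it is judged then, once.
Trained networks look in a picture, given as the dict that the camera call returned (one of the last four; its "shot" number tells which), for a name from the list of things; names that differ only in an ending like _2 or _b are one class to them, and where a whole thing is asked for, a point or a joint stands for the part that bears it (a point fixed in the world has none). Each returns a list of dicts, best first, with "conf" (0 to 1); they miss things now and then, are a little off and sometimes report something else, mostly with a low value. They report only what shows in the picture. A call takes as long as a camera call.
- find_in(picture, name): "box" ([left, top, width, height] in pixels, round what is visible of it).
- mark_of(picture, name): "position" ([column, row] in pixels: a listed point, or the origin of a listed thing).
Readings, each from a call of its own:
- bot.current_time(): time.
- bot.current_joints(): joint angles.
- bot.current_joint_vel(): joint speeds.
- bot.current_effort(): joint torques, N m.
- bot.current_tool_pos(): TCP position.
- bot.current_orientation(): TCP orientation.
- bot.current_force(): force on the tool from outside, world axes, zero at the start.
- bot.current_wrist_torque(): the same for the moment, N m.
- bot.current_width(): opening from 0.0 (shut) to 1.0 (fully open).
- bot.current_grip_force(): force on a finger pad.
Only numpy, scipy, OpenCV 4.12 (cv2) and the standard library are available. Lean on these libraries where they do the work, as an engineer would, in place of code of your own. Each camera call takes 0.05 s, during which the arm holds its last target. There are 200 camera calls.

## Working session

There is one attempt and no reset: what is moved stays moved. The work goes in short steps, each a Python script; the robot and the scene stay as the last script left them, time stands still between calls to the robot, and variables do not carry over. Pictures are saved under pics/ and viewed, at most 10 in all, crops included, and the job is handed in when it is done.

```bash
mkdir -p pics; cat > h.py <<'E'
import numpy as np, cv2
from plant import bot, kinematics, cams, job, find_in, mark_of
def pt(c,uv,r=1):
    u,v=uv; i,j=int(round(v)),int(round(u))
    p=c["depth"][max(i-r,0):i+r+1,max(j-r,0):j+r+1]; p=p[p>0]
    if len(p)==0: return None
    d=np.median(p)
    return np.array(c["xyz"])+np.array(c["orientation"])@np.array([(u-c["cx"])/c["fx"]*d,(v-c["cy"])/c["fy"]*d,d])
def ray(c,uv):
    r=np.array(c["orientation"])@np.array([(uv[0]-c["cx"])/c["fx"],(uv[1]-c["cy"])/c["fy"],1]); return np.array(c["xyz"]),r
def atz(c,uv,z):
    o,r=ray(c,uv); return o+r*(z-o[2])/r[2]
def save(c,n): cv2.imwrite("pics/"+n,c["image"][:,:,::-1])
E
python3 - <<'E'
from h import *
np.set_printoptions(precision=3,suppress=True)
for n in("side","top"):
    c=cams.camera(n); save(c,n+"0.png"); print(n,c["xyz"],c["orientation"])
    for k in["dark_cabinet","dark_door_plate","dark_door_hinge","dark_door_edge","cream_cabinet","cream_door_plate","cream_door_edge","cream_door_hinge","tin","ribbon_box","ticket","bowl","jar","scoop","gift_box"]:
        m=mark_of(c,k)[:1]
        for q in m: print(k,q["conf"],np.array(q["position"]),pt(c,q["position"]))
E
```

```text
side [0.839 0.803 0.908] [[-0.953  0.191 -0.237]
 [ 0.304  0.642 -0.704]
 [ 0.017 -0.743 -0.669]]
dark_cabinet 0.56 [376.3 266.3] [0.505 0.275 0.152]
dark_door_plate 0.68 [360.4 248.6] [0.524 0.214 0.16 ]
dark_door_hinge 0.58 [346.8 223.4] [0.519 0.103 0.146]
dark_door_edge 0.92 [367.5 262.2] [0.52  0.254 0.15 ]
cream_cabinet 0.81 [348.5 199.1] [ 0.45  -0.053  0.09 ]
cream_door_plate 0.66 [329.3 170.3] [ 0.497 -0.12   0.17 ]
cream_door_edge 0.74 [320.4 155.7] [ 0.487 -0.244  0.143]
cream_door_hinge 0.88 [319.7 156.6] [ 0.49  -0.244  0.14 ]
tin 0.81 [408.3 243.9] [0.402 0.245 0.172]
ribbon_box 0.69 [365.1 160.2] [ 0.375 -0.115  0.189]
ticket 0.88 [261.5 258.6] [0.767 0.049 0.014]
bowl 0.56 [265.5 171.1] [ 0.67  -0.353  0.035]
jar 0.87 [296.8 150.8] [ 0.516 -0.467  0.025]
scoop 0.69 [420.9 349.7] [0.444 0.452 0.012]
gift_box 0.66 [333.7 348.1] [0.658 0.399 0.046]
top [ 0.322 -0.029  1.555] [[-0.004 -0.986  0.168]
 [-1.     0.007  0.02 ]
 [-0.021 -0.168 -0.986]]
dark_cabinet 0.73 [242.8 256.5] [0.384 0.218 0.206]
dark_door_plate 0.64 [241.3 210.9] [0.519 0.227 0.197]
dark_door_hinge 0.71 [290.5 212.6] [0.52  0.085 0.145]
dark_door_edge 0.54 [237.1 214.5] [0.508 0.24  0.196]
cream_door_plate 0.72 [354.3 216.5] [ 0.526 -0.118 -0.001]
cream_door_edge 0.63 [343.3 220.2] [ 0.513 -0.081  0.005]
cream_door_hinge 0.85 [399.9 228.1] [ 0.468 -0.245  0.161]
tin 0.69 [243.9 257.2] [0.382 0.215 0.206]
ribbon_box 0.89 [365.3 264.1] [ 0.361 -0.137  0.192]
ticket 0.72 [353.4 218.1] [ 0.495 -0.104  0.198]
bowl 0.63 [440.2 174.7] [ 0.666 -0.412  0.005]
jar 0.82 [470.6 218.4] [ 0.503 -0.474  0.109]
scoop 0.77 [185.1 243.2] [0.438 0.448 0.012]
gift_box 0.59 [208.1 186.3] [0.624 0.369 0.045]
```

```bash
python3 - <<'E'
import cv2
a=cv2.imread("pics/top0.png")[140:320,150:510]; cv2.imwrite("pics/topc.png",cv2.resize(a,None,fx=2.2,fy=2.2,interpolation=cv2.INTER_CUBIC))
a=cv2.imread("pics/side0.png")[110:380,230:490]; cv2.imwrite("pics/sidec.png",cv2.resize(a,None,fx=2.2,fy=2.2,interpolation=cv2.INTER_CUBIC))
E
```

```text
(no output)
```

View pics/topc.png

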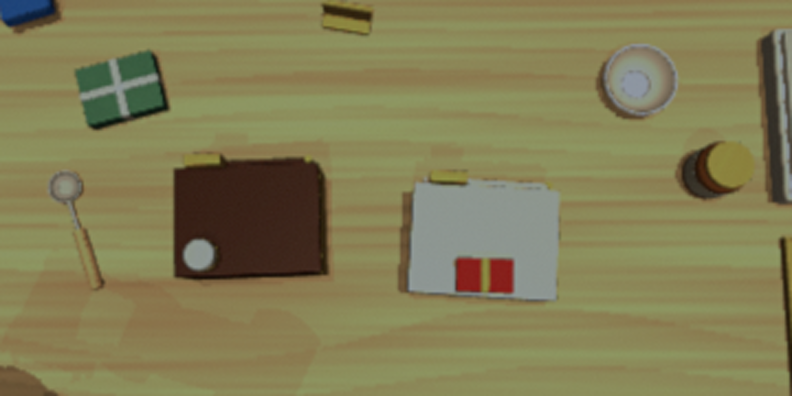

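View pics/sidec.png

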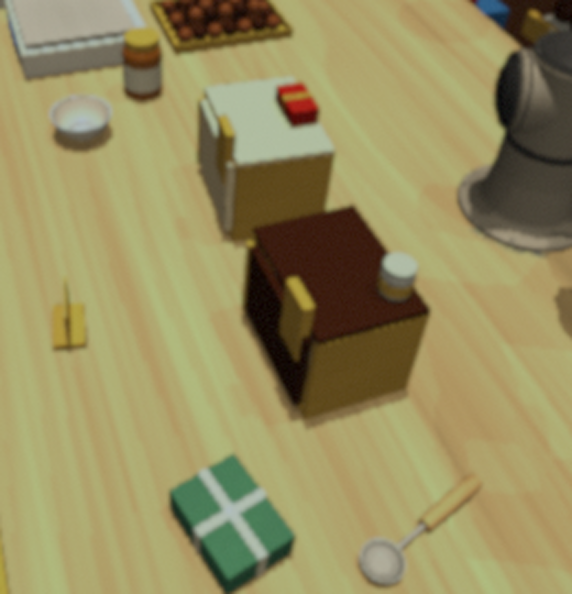

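```bash
cat >> h.py <<'E'
def cloud(c):
    v,u=np.mgrid[0:400,0:640]; d=c["depth"]
    P=np.stack([(u-c["cx"])/c["fx"]*d,(v-c["cy"])/c["fy"]*d,d],-1)@np.array(c["orientation"]).T+np.array(c["xyz"])
    P[d<=0]=np.nan; return P
E
python3 - <<'E'
from h import *
np.set_printoptions(precision=4,suppress=True)
for n in("top","side"):
    c=cams.camera(n);P=cloud(c);im=c["image"].astype(int)
    reg=(P[...,0]>.3)&(P[...,0]<.6)&(P[...,1]>.02)&(P[...,1]<.36)
    roof=reg&(P[...,2]>.15)&(P[...,2]<.172)
    m=cv2.morphologyEx(roof.astype(np.uint8),cv2.MORPH_OPEN,np.ones((3,3)))
    Q=P[m>0]; r=cv2.minAreaRect(Q[:,:2].astype(np.float32)*1000)
    print(n,"roof z",np.median(Q[:,2]),r,cv2.boxPoints(r))
    pl=reg&(P[...,0]>.45)&(P[...,2]>.168)&(P[...,2]<.21)
    Q=P[pl]; print("plate",len(Q),Q.mean(0),Q.min(0),Q.max(0))
    if n=="top": T=c
# roof outline from dark colour in top image, at known z
    if n=="top":
        g=((im.sum(-1)<150)).astype(np.uint8)
        k,l,s,_=cv2.connectedComponentsWithStats(g[200:280,210:310].copy())
        i=1+np.argmax(s[1:,4]); ys,xs=np.where(l==i)
        W=np.array([atz(c,(x+210,y+200),.16)[:2]*1000 for x,y in zip(xs,ys)],np.float32)
        r=cv2.minAreaRect(W);print("colour",r,cv2.boxPoints(r))
E
```

```text
top roof z 0.16105169044218748 ((439.8106689453125, 170.43096923828125), (154.39297485351562, 200.62362670898438), 1.8729897737503052) [[359.3768 268.1661]
 [365.934   67.6497]
 [520.2445  72.6958]
 [513.6873 273.2123]]
plate 121 [0.5106 0.218  0.1899] [0.4523 0.0726 0.168 ] [0.5247 0.2686 0.2029]
colour ((439.7897644042969, 166.16009521484375), (163.5532989501953, 206.63336181640625), 1.6398676633834839) [[355.09   267.0942]
 [361.0032  60.5455]
 [524.4896  65.226 ]
 [518.5763 271.7747]]
side roof z 0.15959592770548714 ((445.39288330078125, 173.21734619140625), (163.7424774169922, 202.96116638183594), 1.3495928049087524) [[361.1542 272.7415]
 [365.9345  69.8366]
 [529.6315  73.6932]
 [524.8513 276.5981]]
plate 183 [0.5201 0.2346 0.188 ] [0.5096 0.2044 0.1681] [0.5264 0.2563 0.1983]
```

```bash
cat >> h.py <<'E'
np.set_printoptions(precision=4,suppress=True)
A=.03; C=np.array([.440,.170]); X=np.array([np.cos(A),np.sin(A)]); Y=np.array([-np.sin(A),np.cos(A)])
H=C+.079*X-.086*Y
def ori(th,s=1):   # tool down, tool x along s * door's outward normal at angle th
    a=A-th; x=s*np.array([np.cos(a),np.sin(a),0]); z=np.array([0,0,-1.]); return np.array([x,np.cross(z,x),z]).T
def door(th,r,n):  # point r along the door, n outward from its mid-plane
    a=A-th; return H+r*np.array([-np.sin(a),np.cos(a)])+n*np.array([np.cos(a),np.sin(a)])
E
python3 - <<'E'
from h import *
for s in(1,-1):
    for th,n,z in[(0,.06,.3),(0,.02,.169),(.5,-.06,.169),(.5,-.06,.3),(1,-.02,.169),(1.57,-.02,.169)]:
        q=kinematics.inverse_kinematics([*door(th,.14,n),z],ori(th,s)); print(s,th,None if q is None else np.array(q))
E
```

```text
1 0 [ 0.253   0.4927  1.1308 -0.      1.5182  1.7938]
1 0 [ 0.2683  0.5119  1.4652 -0.      1.1645  1.8091]
1 0.5 [ 0.2901  0.5105  1.4676 -0.      1.1635  2.3309]
1 0.5 [ 0.2901  0.4153  1.2539 -0.      1.4724  2.3309]
1 1 [ 0.1656  0.6333  1.2457 -0.      1.2626  2.7064]
1 1.57 None
-1 0 [ 0.253   0.4927  1.1308 -0.      1.5182 -1.3478]
-1 0 [ 0.2683  0.5119  1.4652 -0.      1.1645 -1.3325]
-1 0.5 [ 0.2901  0.5105  1.4676 -0.      1.1635 -0.8107]
-1 0.5 [ 0.2901  0.4153  1.2539 -0.      1.4724 -0.8107]
-1 1 [ 0.1656  0.6333  1.2457 -0.      1.2626 -0.4352]
-1 1.57 [ 0.0517  0.6677  1.1811 -0.      1.2928  0.0209]
```

s=-1 works throughout. Press now, in small steps watched by force.

```bash
python3 - <<'E'
from h import *
O=ori(0,-1); R=.14
bot.grip(0.0,20)
p=bot.current_tool_pos(); bot.move_l([p[0],p[1],.32],rate=.2)
bot.reach([*door(0,R,.065),.30],O)
bot.move_l([*door(0,R,.045),.169],rate=.15)
print("t",bot.current_time(),bot.current_tool_pos())
f0=np.array(bot.current_force()); n=.030; bot.move_l([*door(0,R,n),.169],rate=.05)
con=None
while n>.004:
    n-=.001; bot.move_l([*door(0,R,n),.169],rate=.03)
    f=(np.array(bot.current_force())-f0)[:2]@X; a=(np.array(bot.current_tool_pos())[:2]-H)@X
    print(round(n,4),round(a,4),round(f,2),round(bot.current_time(),2))
    if con is None and f>1.2: con=a
    if f>9 or (con is not None and con-a>.0072): break
E
```

```text
t 5.8917 [0.5629 0.228  0.17  ]
0.029 0.0291 1.22 6.59
0.028 0.028 0.46 6.84
0.027 0.027 0.41 7.09
0.026 0.026 0.28 7.34
0.025 0.0249 0.23 7.59
0.024 0.024 -0.35 7.84
0.023 0.023 0.41 8.09
0.022 0.0219 0.91 8.34
0.021 0.0209 0.78 8.59
```

```bash
python3 - <<'E'
from h import *
R=.14; n=.021; con=None; f0=.4
while n>.002:
    n-=.001; bot.move_l([*door(0,R,n),.169],rate=.03)
    f=np.mean([np.array(bot.current_force())[:2]@X for _ in range(3)]); a=(np.array(bot.current_tool_pos())[:2]-H)@X
    print(round(n,4),round(a,4),round(f,2),round(bot.current_time(),2))
    if con is None and f>2.2: con=a
    if f>10 or (con is not None and con-a>.0065): break
E
```

```text
0.02 0.02 -0.25 8.84
0.019 0.0191 1.02 9.09
0.018 0.0183 2.74 9.34
0.017 0.0172 3.5 9.59
0.016 0.016 3.83 9.84
0.015 0.0149 4.0 10.09
0.014 0.0139 3.03 10.34
0.013 0.0129 3.0 10.59
0.012 0.0119 3.71 10.84
0.011 0.0111 3.57 11.09
```

```bash
python3 - <<'E'
from h import *
bot.move_l([*door(0,.14,.05),.169],rate=.08)
bot.move_l([*door(0,.14,.125),.169],rate=.15)
bot.move_l([*door(0,.14,.125),.29],rate=.25)
bot.wait(.2)
for n in("top","side"):
    c=cams.camera(n); save(c,n+"1.png"); P=cloud(c)
    for k in("dark_door_plate","dark_door_edge"):
        for q in mark_of(c,k)[:2]: print(n,k,q["conf"],q["position"],pt(c,q["position"]),atz(c,q["position"],.175 if "plate" in k else .146))
print(bot.current_time(),H)
a=cv2.imread("pics/side1.png")[110:380,230:490]; cv2.imwrite("pics/side1c.png",cv2.resize(a,None,fx=2.2,fy=2.2))
E
```

```text
top dark_door_plate 0.58 [251.3, 186.7] [0.5191 0.1379 0.5619] [0.5959 0.2028 0.175 ]
top dark_door_edge 0.87 [242.6, 185.0] [0.5087 0.1439 0.6324] [0.6072 0.2349 0.146 ]
side dark_door_plate 0.94 [332.7, 248.5] [0.6047 0.2196 0.193 ] [0.5988 0.2049 0.175 ]
side dark_door_edge 0.64 [330.2, 262.9] [ 0.5678  0.1147 -0.0006] [0.6116 0.2258 0.146 ]
13.5167 [0.5215 0.0864]
```

View pics/side1c.png

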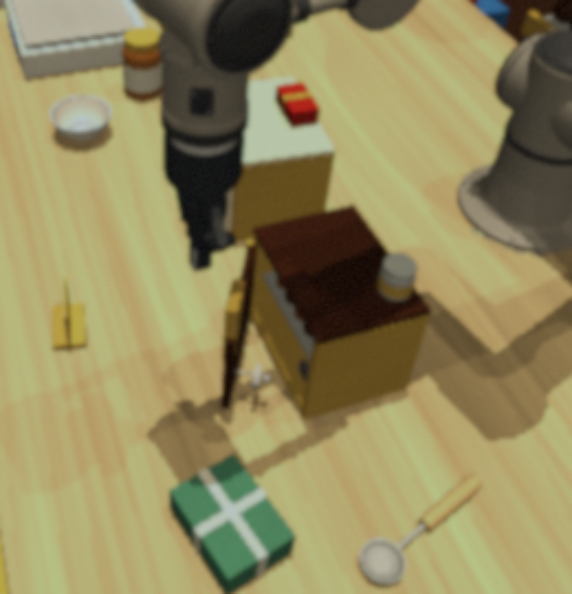

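```bash
python3 - <<'E'
from h import *
R=.14
bot.move_l([*door(.55,R,-.045),.29],ori(.55,-1),rate=.2)
bot.move_l([*door(.55,R,-.045),.169],ori(.55,-1),rate=.12)
print(bot.current_time(),bot.current_force())
bot.move_l([*door(.55,R,-.025),.169],ori(.55,-1),rate=.08)
for th in np.linspace(.55,1.57,12):
    bot.move_l([*door(th,R,-.017),.169],ori(th,-1),rate=.06)
    f=np.array(bot.current_force()); print(round(th,3),f,round(bot.current_time(),2))
    if np.linalg.norm(f)>12: print("STOP"); break
c=cams.camera("side"); save(c,"side2.png")
for q in mark_of(c,"dark_door_edge")[:2]: print(q,atz(c,q["position"],.146)[:2]-H)
a=c["image"][110:380,200:460,::-1]; cv2.imwrite("pics/side2c.png",cv2.resize(a,None,fx=2.2,fy=2.2))
E
```

```text
15.375 [ 0.2307 -0.2945  0.2267]
0.55 [ 0.4849  0.1151 -0.3457] 16.06
0.643 [0.5879 0.5052 0.021 ] 16.43
0.735 [-0.1946 -0.058  -0.5336] 16.79
0.828 [-0.3751  0.5854 -0.5794] 17.16
0.921 [-1.1573 -0.061   0.5713] 17.52
1.014 [-0.1487  0.0846 -0.1489] 17.89
1.106 [-0.4026  0.0689 -0.2889] 18.26
1.199 [-0.498   0.4646  0.0395] 18.62
1.292 [-0.3642 -0.3598 -0.7199] 18.99
1.385 [ 0.7036  0.8417 -0.2682] 19.36
1.477 [ 0.7612 -0.9157  0.6982] 19.73
1.57 [-0.3106  0.4468  0.1702] 20.09
{'position': [286.6, 232.5], 'conf': 0.84} [0.1714 0.002 ]
```

View pics/side2c.png

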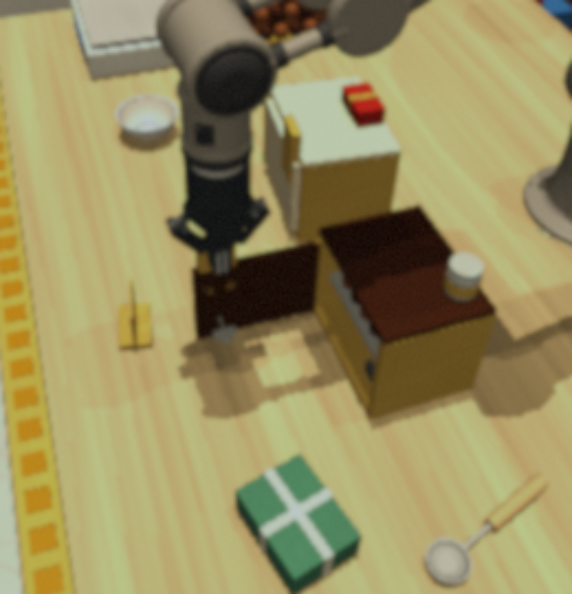

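```bash
python3 - <<'E'
from h import *
bot.move_l([*door(1.57,.14,-.06),.169],rate=.08)
bot.move_l([*door(1.57,.14,-.06),.30],rate=.2)
bot.move_l([*door(1.57,.14,-.16),.30],rate=.2)
bot.wait(.3)
for n in("side","top"):
    c=cams.camera(n); save(c,n+"3.png")
    for q in mark_of(c,"dark_door_edge")[:1]:
        d=atz(c,q["position"],.146)[:2]-H; print(n,q,d,A+np.arctan2(d[0],d[1]))
print(bot.current_time())
a=cv2.imread("pics/side3.png")[110:380,200:460]; cv2.imwrite("pics/side3c.png",cv2.resize(a,None,fx=2.2,fy=2.2))
E
```

```text
side {'position': [285.2, 232.9], 'conf': 0.91} [0.1755 0.0024] 1.5870762921230124
top {'position': [290.9, 158.2], 'conf': 0.83} [ 0.17   -0.0013] 1.6082902200688163
22.8333
```

View pics/side3c.png

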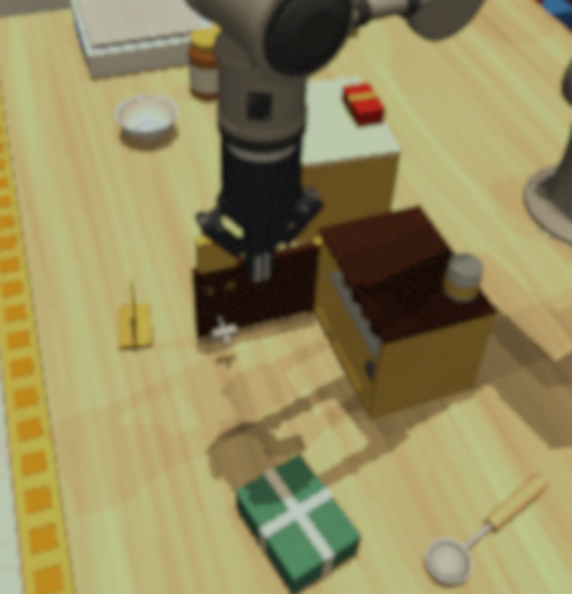

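The door stands square, with its edge at full-picture pixel (285, 233). The gripper is clear, and the tin, gift box, ticket and scoop stand where they were.

```bash
python3 -c "
from h import *
print(job.sign_off())"
```

```text
the job is handed in; nothing more can be done
None
```

The dark cabinet's door was pressed, sprung ajar and pushed to about 1.6 rad (square to the cabinet); the robot was clear, I saw nothing else moved, and the job was handed in at about 23 s.

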